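# Fit the brake block and tension the turntable lock

## Robot

A 6-joint arm with a two-finger parallel gripper is mounted at the origin on the work surface. World frame = base frame: x ahead of the robot, y to its left, z up, the work surface at z = 0. Lengths are in m, angles in rad, forces in N, time in s.
With the tool pointing down it reaches from about 0.275 to 0.725 m from the base axis. Payload 15.9 kg.
Tool frame: the origin (TCP) lies between the finger pads; the fingertips stand 19 mm ahead of it and the grasp point (between the pads) is the TCP (env.nose_length is the distance from the TCP to the fingertips, in m); y points along the fingers, z is the direction in which the jaws open and shut, and the axes are right-handed (so a half turn about y gives the same grasp; the last joint's range is limited). The gripper opens to 85 mm and grips with 20 to 120 N. Pads are 22 mm wide; open, the fingers measure 114 mm over their backs; the gripper's body (76 mm by 85 mm) begins 54 mm behind the grasp point. The pads swing forward as they close: fully open they stand 13 mm farther back than shut.
Start: joints at [1.155, 0.213, -0.034, 1.323, 0, 1.571], TCP at [0.202, 0.457, 0.25] pointing down, gripper open.
Joint ranges: [-2.98, 2.98], [-0.74, 1.72], [-1.14, 1.35], [-2.1, 2.04], [-1.57, 1.44], [-3.14, 3.14]. Speed limits (rad/s): [1.89, 1.89, 2.39, 2.57, 3.14, 3.14].

## Interface

Orientations are given as [roll, pitch, yaw] about the fixed x, y, z axes, in that order (R = Rz(yaw) Ry(pitch) Rx(roll)).
In Python, from plant import env gives the robot as it stands. The module is installed in compiled form; this text tells all that it offers.
- The arm moves only by the shell command python3 -m creep 'ROWS' [OPENING]. ROWS is JSON, a list of rows, each an object with "xyz": the shift along the tool's x, y, z in mm, a list of three; "delta_rot": the turn, a rotation vector about the tool's x, y, z in degrees, a list of three. In form: [{"xyz": [tx, ty, tz], "delta_rot": [ax, ay, az]}, ...]. A call has 1 to 20 rows; each row is the pose to reach, as a shift and turn from the pose measured when the call began, along the tool's axes at that moment; what a row does not reach only later rows make up. A row lasts 1/10 s, in which the tool goes at most 50 mm and 8.59 degrees, less where a joint would pass 70% of its speed; a pose out of reach is approached as far as the arm can. A call with a gripper value outside its range is refused whole. OPENING is the gripper's target within -1 to 1 (fully open at 1, half-way at 0, shut at -1), set as the call begins (- or left out, the last holds). The fingers move at their own pace and stop on an object; the grip force is fixed at half the most. Time passes only in rows, so rows that repeat a pose let the fingers close. It gives the time, the measured TCP pose, the force and the opening at its end, in the units of the state.
- env.get_state(): the state, without advancing time (a new reading comes with each control period).
- env.grab_frame(name): name is "scene" or "top" or "wrist"; returns the picture (480x640x3 uint8, red, green, blue); there is no depth.
- env.camera_params(name): a dict with "K" (3x3 intrinsics, pixels), "eye" and "attitude" of the camera in the world; the wrist camera has in their place "tool_from_camera" (4x4, takes a point from camera to tool coordinates, whose origin is the TCP and whose axes are the tool frame's). Camera axes: x right, y down, z forward; pixel columns grow to the right and rows downward; lengths in m; the calibration is good to about 2 mm. A picture is of the moment at which its call begins: read the wrist's pose just before it. camera_params takes no time and is no camera call.
- env.sign_off(): hands the job in, once; it reports no verdict.
Trained networks look in the newest picture that a camera, given by its name, has taken for a name from the list of things; names that differ only in an ending like _2 or _b are one class to them, and where a whole thing is asked for, a point or a joint stands for the part that bears it (a point fixed in the world has none). Each returns a list of dicts, best first, with "score" (0 to 1); they miss things now and then, are a little off and sometimes report something else, mostly with a low value. They report only what shows in the picture. A call takes as long as a camera call.
- env.look_for(name, camera): "extent" ([left, top, right, bottom] in pixels, round what is visible of it).
The state is a dict: "time_s": time; "q": joint angles; "qd": joint speeds; "joint_efforts": joint torques, N m; "position": TCP position; "orientation": TCP orientation; "contact_force": force on the tool from outside, world axes, zero at the start; "moment": the same for the moment, N m; "grip_width": finger opening in m.
Only numpy, scipy, OpenCV 4.12 (cv2) and the standard library are available. Lean on these libraries where they do the work, as an engineer would, in place of code of your own. Each camera call takes 0.05 s, during which the arm holds its last target.

## Task

Refit the loose wooden brake block, narrow neck up, fully down in the pocket of the turntable lock, without forcing it. Let go of it, then tighten the lock by its knob, clockwise, until the pointer of the spring arm stands at the raised mark on the scale, never straining the spring far past the mark. Bend the spring only with the knob, and leave the jars and other things around undisturbed.

Things in the scene. Friction and masses are not known exactly. Their poses are not given: they have to be found in the camera images.
- lock: White plastic turntable lock fixed by the turntable; origin on the table under the pocket, z up, x from knob (x = -90) through pocket to turntable. Base 12 thick. Pocket, open above: guide walls with inner faces at y = -16.5 and 16.5, x -16 to 20, tops z = 40, flared out above to z = 51; in x it lies between the pressing foot's flat face and the spring arm's round nose (x = 15 when slack).
- pocket (a point): Centre of the pocket floor, at lock (0, 0), 12 above the table; axes as the lock's. The block goes in here while the lock is slack. The foot's face starts between lock x = -20 and -13.6, not always at the same distance for the same knob angle; foot and nose reach up to 45 above the table.
- knob_grip (a point): On the knob's upright axis, 75 above the table. Its grip is an upright bar 50 long (this point's x), 12 wide (its y), from 50 to 88 above the table, on a disc of 26 radius. Clockwise from above tightens: the foot moves 7 mm per radian. It stays where left. Needs 0.12 N m plus 0.007 per newton on the block. Bar starts up to 0.4 rad clockwise of lock x; 1.6 to 2.6 rad brings the pointer to the mark.
- pointer (a point): Tip of the thin dark pointer at the spring arm's free end, 29 above the table. Slack, it is at lock (34, 130); as the arm bends it moves to lock +x, 2.9 mm per mm of block travel, about 20 mm per radian of the knob once the block is tight. Force on the block is about 0.6 N per mm of tip travel, 12 N at the mark.
- mark (a point): Raised dark rib, 3 wide (lock x), 20 long (lock y), 6 high, on the white scale block by the pointer's tip; this point is on its end nearest the pointer, at lock (54, 136), 28 above the table. Axes as the lock's: the pointer is at the mark when it has the same lock x.
- block: Loose wooden brake block of about 90 g, standing upright on the table; origin at the centre of its underside, z up. Foot 24 (x) by 30 (y) by 42 high; on it a narrower neck 16 (x) by 22 (y), from 42 to 76 above the underside. Either way round about z is the same. It fits the pocket with its x along the lock's x, 1.5 play on each side in y.
- spring: The steel spring arm, 200 long, with nose and pointer; origin at its pivot, at lock (34, -70) on the table plane; y along the arm to the pointer, axes as the lock's when slack. The nose is 70 from the pivot. Not to be touched by the robot.
- milk_jug: Bystander: stainless steel milk jug, 90 high, 68 across, on the turntable.
- salt_pig: Bystander: white ceramic salt pig, 96 high, 82 across, on the turntable.
- spice_jar: Bystander: clear plastic spice jar with twist cap, 85 high, 42 across, on the turntable.
- mortar: Bystander: dark wooden mortar with its pestle, 116 high, 78 across, on the turntable.
- tea_can: Bystander: plain metal can, 95 high, 66 across.
- mug: Bystander: white mug, 88 high, 78 across.
- spoon: Bystander: wooden spoon, 220 long, lying on the table.

How it is judged:
By the outcome, as a careful person would: the job done as asked, in the order asked, and still so for the second after the job is handed in, with the robot touching nothing.
It also fails if it takes over 67 s, if anything falls off the work surface, if the arm or the gripper's body presses on something with over 40 N, if the wrist force passes 120 N, or if a joint passes its speed limit or range.

## Working session

There is one attempt and no reset: what is moved stays moved. The work goes in short steps, Python scripts to look and compute and a shell command to move; the robot and the scene stay as the last step left them, time stands still between calls to the robot, and variables do not carry over. Pictures are saved under pics/ and viewed, and the job is handed in when it is done.

```bash
mkdir -p pics
python3 - <<'E'
from plant import env
import cv2,numpy as np
s=env.get_state()
print({k:np.round(v,3).tolist() for k,v in s.items()}, env.nose_length)
for n in("scene","top","wrist"):
    f=env.grab_frame(n); cv2.imwrite(f'pics/a_{n}.png',f[:,:,::-1])
    p=env.camera_params(n); print(n,{k:np.round(v,4).tolist() for k,v in p.items()})
E
```

```text
{'time_s': 0.0, 'q': [1.155, 0.213, -0.035, 1.323, -0.0, 1.571], 'qd': [-0.001, 0.001, -0.0, 0.0, -0.001, -0.0], 'joint_efforts': [0.004, -68.616, 48.712, 0.017, 0.0, -0.0], 'position': [0.202, 0.457, 0.25], 'orientation': [-1.572, -0.0, -0.416], 'contact_force': [-0.038, 0.591, -0.287], 'moment': [-0.059, -0.016, 0.029], 'grip_width': 0.085} 0.019
scene {'K': [[625.1622, 0.0, 311.7827], [0.0, 625.1622, 232.5769], [0.0, 0.0, 1.0]], 'eye': [1.2392, -0.8516, 1.1428], 'attitude': [-2.331, 0.0057, 0.6846]}
top {'K': [[549.8543, 0.0, 316.552], [0.0, 549.8543, 243.3141], [0.0, 0.0, 1.0]], 'eye': [0.3386, 0.0369, 1.5732], 'attitude': [-3.023, -0.0082, -1.576]}
wrist {'K': [[373.45, 0.0, 319.5324], [0.0, 373.45, 241.2454], [0.0, 0.0, 1.0]], 'tool_from_camera': [[0.0002, 0.9655, 0.2603, -0.0665], [0.0001, -0.2603, 0.9655, -0.1243], [1.0, -0.0001, -0.0002, 0.0002], [0.0, 0.0, 0.0, 1.0]]}
```

View pics/a_scene.png

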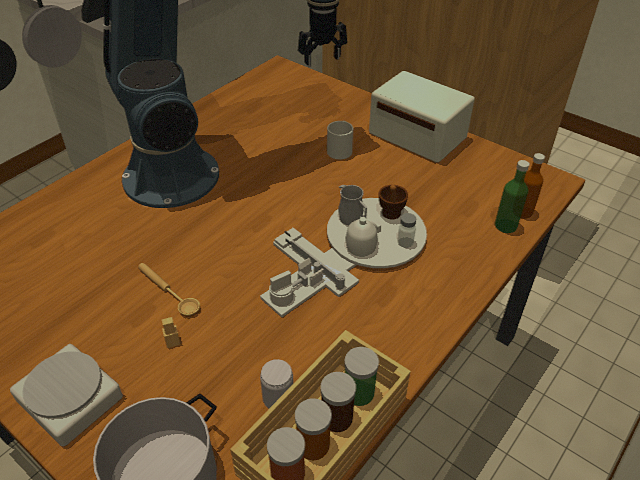

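View pics/a_top.png

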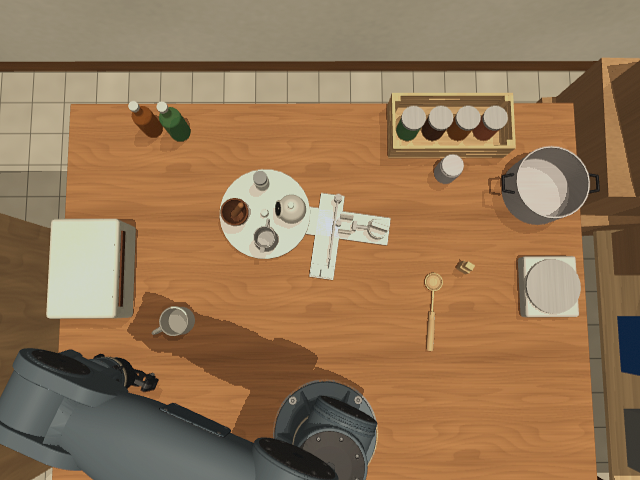

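View pics/a_wrist.png

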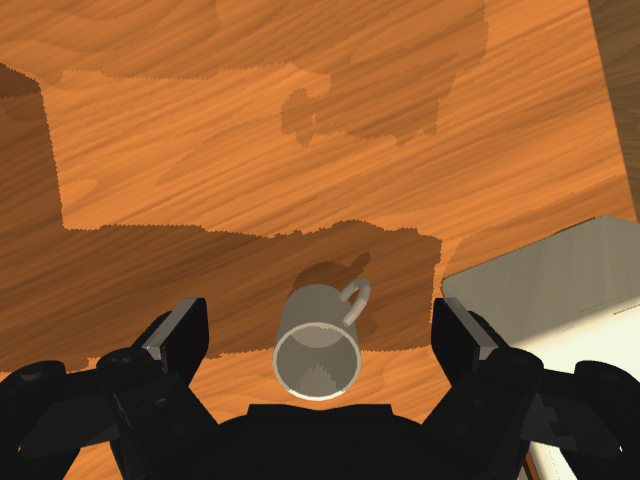

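```bash
cat > h.py <<'E'
from plant import env
import cv2,numpy as np
from scipy.spatial.transform import Rotation as R
def rot(a): return R.from_euler('xyz',a).as_matrix()
def cam(n,st=None):
    p=env.camera_params(n); K=np.array(p['K'])
    if n!='wrist': return K,rot(p['attitude']),np.array(p['eye'])
    T=np.array(p['tool_from_camera']); s=st or env.get_state()
    Rt=rot(s['orientation']); return K,Rt@T[:3,:3],Rt@T[:3,3]+np.array(s['position'])
def proj(c,P):
    K,Rc,e=c; v=(np.atleast_2d(P)-e)@Rc; u=v@K.T; return u[:,:2]/u[:,2:]
def onz(c,px,z):
    K,Rc,e=c; d=Rc@np.linalg.inv(K)@np.array([px[0],px[1],1.]); return e+d*(z-e[2])/d[2]
def tri(obs):
    A=np.zeros((3,3));b=np.zeros(3)
    for c,px in obs:
        K,Rc,e=c; d=Rc@np.linalg.inv(K)@np.array([px[0],px[1],1.]); d/=np.linalg.norm(d)
        M=np.eye(3)-np.outer(d,d);A+=M;b+=M@e
    return np.linalg.solve(A,b)
def crop(src,x,y,w,h,k,out):
    f=cv2.imread(src)[y:y+h,x:x+w]; f=cv2.resize(f,None,fx=k,fy=k,interpolation=cv2.INTER_CUBIC)
    cv2.imwrite(out,f)
E
python3 - <<'E'
from h import *
crop('pics/a_top.png',300,185,100,100,6,'pics/a1.png')
crop('pics/a_top.png',445,247,40,40,12,'pics/a2.png')
crop('pics/a_scene.png',255,220,115,100,6,'pics/a3.png')
crop('pics/a_scene.png',150,310,40,40,12,'pics/a4.png')
for c in('top','scene'): print(proj(cam(c),[[0,0,0],[.202,.457,.25],[.5,0,0]]).round(1).tolist())
for n in('lock','block','pocket','knob_grip','pointer','mark'):
  for c in('top','scene'):
    print(n,c,[(round(d['score'],2),np.round(d['extent']).tolist()) for d in env.look_for(n,c)[:2]])
E
```

```text
[[325.8, 431.9], [133.7, 368.2], [324.6, 252.3]]
[[170.4, 176.4], [321.8, 60.0], [301.0, 252.7]]
lock top [(0.62, [306.0, 194.0, 390.0, 283.0])]
lock scene [(0.78, [260.0, 227.0, 358.0, 321.0]), (0.2, [142.0, 267.0, 200.0, 314.0])]
block top [(0.58, [426.0, 274.0, 444.0, 347.0]), (0.43, [456.0, 260.0, 476.0, 277.0])]
block scene [(0.54, [162.0, 318.0, 181.0, 348.0])]
pocket top [(0.93, [306.0, 196.0, 392.0, 279.0])]
pocket scene [(0.57, [260.0, 230.0, 358.0, 318.0])]
knob_grip top [(0.76, [373.0, 220.0, 387.0, 235.0])]
knob_grip scene [(0.56, [271.0, 271.0, 292.0, 298.0])]
pointer top [(0.49, [329.0, 202.0, 339.0, 261.0]), (0.24, [152.0, 301.0, 197.0, 336.0])]
pointer scene [(0.97, [287.0, 244.0, 346.0, 291.0]), (0.4, [139.0, 265.0, 201.0, 315.0])]
mark top [(0.6, [307.0, 196.0, 392.0, 276.0])]
mark scene [(0.96, [262.0, 228.0, 358.0, 317.0])]
```

Run:
```python
import cv2,numpy as np
ims=[cv2.imread(f'pics/a{i}.png') for i in (2,4)]
cv2.imwrite('pics/a24.png',cv2.resize(np.hstack(ims),(800,400)))
```

```text
(no output)
```

View pics/a1.png

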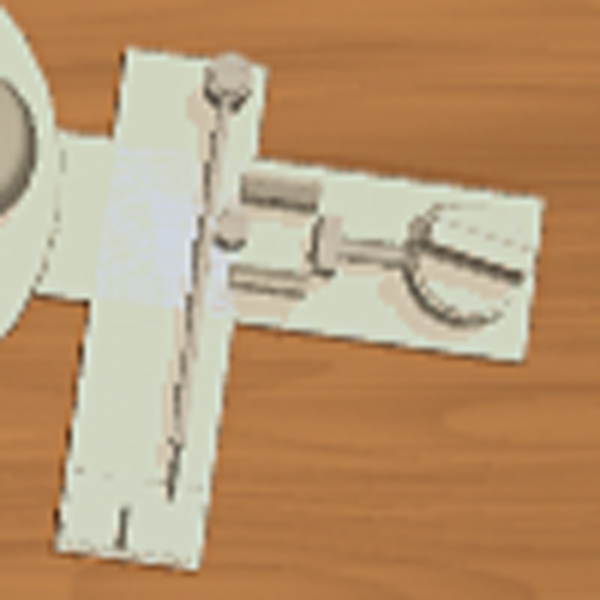

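View pics/a24.png

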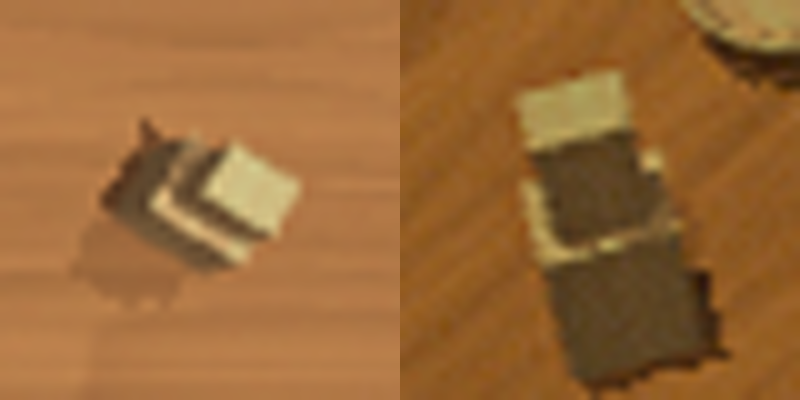

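View pics/a3.png

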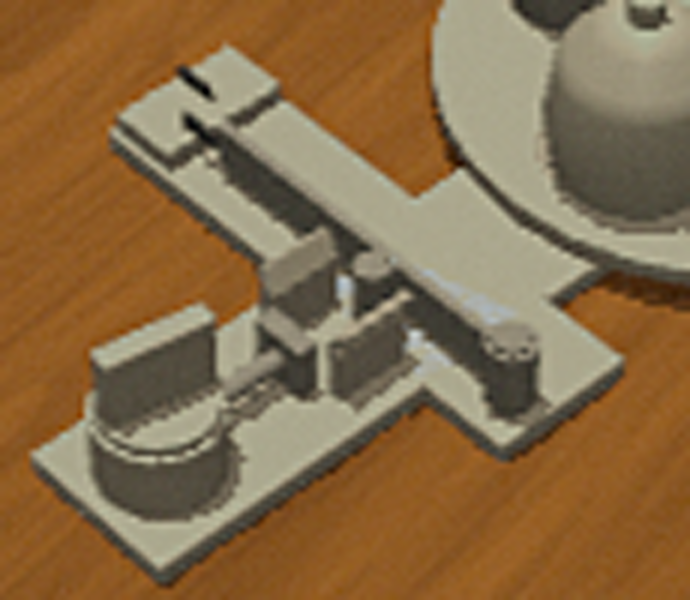

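Run:
```python
from h import *
from scipy.optimize import least_squares
T,S=cam('top'),cam('scene')
t=lambda a,x0,y0,k:np.array([(x0+(x+.5)/k-.5,y0+(y+.5)/k-.5) for x,y in a])
bt=t([(240,140),(302,183),(272,238),(205,195)],445,247,10)
bs=t([(115,92),(222,70),(235,130),(133,155)],150,310,10)
print('top neck z.076:',[onz(T,p,.076).round(4).tolist() for p in bt])
print('scene neck:',[onz(S,p,.076).round(4).tolist() for p in bs])
print('ctr',onz(T,bt.mean(0),.076),onz(S,bs.mean(0),.076), tri([(T,bt.mean(0)),(S,bs.mean(0))]))
# lock features
L={'pointer':((34,130,29),(170,497),(187,120)),'mark':((54,136,28),(125,507),(212,97)),
}
for n,(m,a,b) in L.items():
    pa=t([a],300,185,6)[0];pb=t([b],255,220,6)[0]
    print(n,onz(T,pa,m[2]/1e3).round(4),onz(S,pb,m[2]/1e3).round(4),tri([(T,pa),(S,pb)]).round(4))
# knob bar: top at z=.088 ends in top
for q in [(415,240),(522,277)]: print('bar T',onz(T,t([q],300,185,6)[0],.088).round(4))
for q in [((95+112)/2,(350+365)/2),((197+215)/2,(305+318)/2)]: print('bar S',onz(S,t([q],255,220,6)[0],.088).round(4))
for q in [(543,198),(522,360),(265,65),(125,47),(55,550),(200,570)]: print('base T corner z.012',onz(T,t([q],300,185,6)[0],.012).round(4))
```

```text
top neck z.076: [[0.4677, -0.3923, 0.076], [0.4558, -0.4089, 0.076], [0.4408, -0.4001, 0.076], [0.4526, -0.3822, 0.076]]
scene neck: [[0.4422, -0.4013, 0.076], [0.4556, -0.3826, 0.076], [0.4703, -0.3919, 0.076], [0.4584, -0.4103, 0.076]]
ctr [ 0.45423199 -0.39586355  0.076     ] [ 0.45664318 -0.39655309  0.076     ] [ 0.45473064 -0.39603646  0.07395323]
pointer [ 0.4541 -0.0084  0.029 ] [ 0.4582 -0.0102  0.029 ] [ 0.455  -0.0079  0.0252]
mark [0.4496 0.0127 0.028 ] [0.4566 0.008  0.028 ] [0.4508 0.0132 0.0205]
bar T [ 0.5665 -0.1192  0.088 ]
bar T [ 0.5493 -0.1677  0.088 ]
bar S [ 0.5596 -0.1721  0.088 ]
bar S [ 0.5743 -0.1297  0.088 ]
base T corner z.012 [ 0.5983 -0.189   0.012 ]
base T corner z.012 [ 0.5201 -0.1773  0.012 ]
base T corner z.012 [ 0.6637 -0.0563  0.012 ]
base T corner z.012 [0.6728 0.0111 0.012 ]
base T corner z.012 [0.4305 0.0457 0.012 ]
base T corner z.012 [ 0.4208 -0.0228  0.012 ]
```

```bash
cat >> h.py <<'E'
def go(x,y,z,yaw):
    "shift/turn in tool axes to world xyz (m), tool-down with tool-x yaw (deg)"
    s=env.get_state(); Rt=rot(s['orientation']); d=Rt.T@(np.array([x,y,z])-s['position'])*1e3
    Rg=R.from_euler('xyz',[-90,0,yaw],degrees=True).as_matrix()
    rv=R.from_matrix(Rt.T@Rg).as_rotvec(degrees=True)
    print('t=%.2f'%s['time_s'],'pos',np.round(s['position'],4),'rpy',np.degrees(s['orientation']).round(2),'F',np.round(s['contact_force'],1),'w',round(s['grip_width'],4))
    print('xyz',d.round(1).tolist(),'rot',rv.round(1).tolist())
E
python3 -c "
from h import *
go(.455,-.396,.19,-35.6)"
```

```text
t=0.75 pos [0.202  0.4574 0.2503] rpy [-90.    -0.   -23.82] F [ 0.7  0.3 -0. ] w 0.0854
xyz [576.2, 60.3, -678.5] rot [-0.0, 11.8, -0.0]
```

```bash
python3 -m creep '[{"xyz":[288,0,-339],"delta_rot":[0,6,0]},{"xyz":[288,0,-339],"delta_rot":[0,6,0]},{"xyz":[288,0,-339],"delta_rot":[0,6,0]},{"xyz":[288,0,-339],"delta_rot":[0,6,0]},{"xyz":[288,0,-339],"delta_rot":[0,6,0]},{"xyz":[288,0,-339],"delta_rot":[0,6,0]},{"xyz":[288,0,-339],"delta_rot":[0,6,0]},{"xyz":[288,0,-339],"delta_rot":[0,6,0]},{"xyz":[576,60,-678],"delta_rot":[0,11.8,0]},{"xyz":[576,60,-678],"delta_rot":[0,11.8,0]},{"xyz":[576,60,-678],"delta_rot":[0,11.8,0]},{"xyz":[576,60,-678],"delta_rot":[0,11.8,0]},{"xyz":[576,60,-678],"delta_rot":[0,11.8,0]},{"xyz":[576,60,-678],"delta_rot":[0,11.8,0]},{"xyz":[576,60,-678],"delta_rot":[0,11.8,0]},{"xyz":[576,60,-678],"delta_rot":[0,11.8,0]},{"xyz":[576,60,-678],"delta_rot":[0,11.8,0]},{"xyz":[576,60,-678],"delta_rot":[0,11.8,0]},{"xyz":[576,60,-678],"delta_rot":[0,11.8,0]},{"xyz":[576,60,-678],"delta_rot":[0,11.8,0]}]'
python3 -c "
from h import *
print(np.round(env.get_state()['q'],3))
go(.455,-.396,.19,-35.6)"
```

```text
time_s: 2.75
position: [0.4549, -0.3978, 0.1888]
orientation: [-1.571, 0.001, -0.624]
contact_force: [0.1, -0.8, -0.4]
grip_width: 0.0853
[-0.718  0.448  0.138  1.263 -0.    -0.094]
t=2.75 pos [ 0.4549 -0.3978  0.1888] rpy [-9.001e+01  7.000e-02 -3.575e+01] F [ 0.1 -0.8 -0.4] w 0.0853
xyz [-1.0, -1.2, 1.5] rot [0.0, -0.2, -0.1]
```

Run:
```python
from h import *
s=env.get_state(); c=cam('wrist',s)
f=env.grab_frame('wrist'); cv2.imwrite('pics/b.png',f[:,:,::-1])
print(proj(c,[[.4555,-.396,.076],[.4555,-.396,0]]))
crop('pics/b.png',250,200,140,200,3,'pics/b1.png')
s=env.get_state();print(s['time_s'],s['position'],np.degrees(s['orientation']))
```

```text
[[322.23805054 244.38876208]
 [321.64332154 220.64631761]]
2.8 [ 0.45480978 -0.39632442  0.18936692] [-8.99899940e+01  6.99864630e-02 -3.57043649e+01]
```

View pics/b.png

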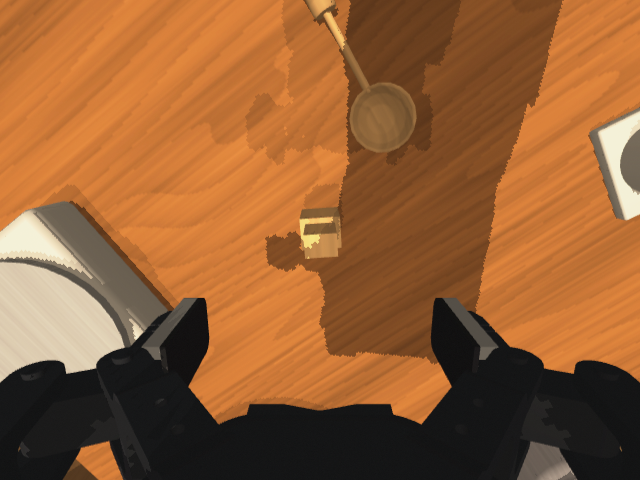

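View pics/b1.png

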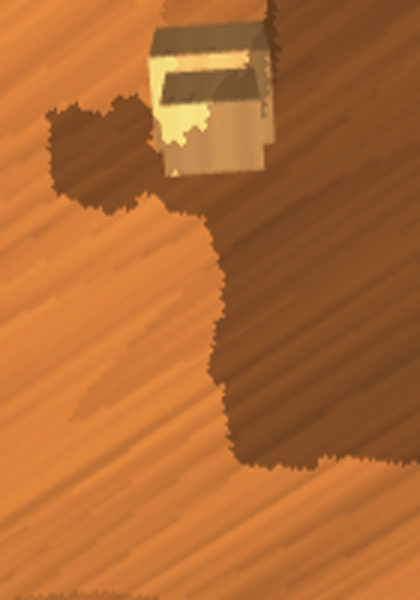

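Run:
```python
from h import *
s=dict(env.get_state())
for pos in ([.4549,-.3978,.1888],[0.45480978,-0.39632442,0.18936692]):
    s['position']=pos
    c=cam('wrist',s)
    P=[onz(c,(250+(x+.5)/3-.5,200+(y+.5)/3-.5),.076) for x,y in [(160,103),(258,100),(266,173),(165,178)]]
    P=np.array(P); print(P.mean(0).round(4))
    a=P[1]-P[0]+P[2]-P[3]; b=P[3]-P[0]+P[2]-P[1]
    print(np.hypot(*a[:2])/2,np.degrees(np.arctan2(a[1],a[0])),np.hypot(*b[:2])/2,np.degrees(np.arctan2(b[1],b[0])))
go(.455,-.397,.12,-34.5)
```

```text
[ 0.4556 -0.3975  0.076 ]
0.02190136047169015 56.68776841694191 0.01696516656536061 -30.856887010862923
[ 0.4557 -0.3962  0.076 ]
0.02195371884069339 56.68776841694192 0.017005724249088926 -30.85688701086293
t=2.80 pos [ 0.4548 -0.3963  0.1894] rpy [-8.999e+01  7.000e-02 -3.570e+01] F [ 0.2 -0.7  0.4] w 0.0852
xyz [0.6, 69.4, -0.4] rot [-0.0, -1.2, -0.1]
```

```bash
python3 -c "
from h import *
go(.4556,-.3966,.066,-34.3)"
```

```text
t=2.80 pos [ 0.4548 -0.3963  0.1894] rpy [-8.999e+01  7.000e-02 -3.570e+01] F [ 0.2 -0.7  0.4] w 0.0852
xyz [1.0, 123.4, 0.2] rot [-0.0, -1.4, -0.1]
```

```bash
python3 -m creep '[{"xyz":[1,30,0.2],"delta_rot":[0,-1.4,0]},{"xyz":[1,60,0.2],"delta_rot":[0,-1.4,0]},{"xyz":[1,90,0.2],"delta_rot":[0,-1.4,0]},{"xyz":[1,112,0.2],"delta_rot":[0,-1.4,0]},{"xyz":[1,123,0.2],"delta_rot":[0,-1.4,0]},{"xyz":[1,123,0.2],"delta_rot":[0,-1.4,0]}]' 0
python3 -m creep '[{"xyz":[0,0,0],"delta_rot":[0,0,0]},{"xyz":[0,0,0],"delta_rot":[0,0,0]},{"xyz":[0,0,0],"delta_rot":[0,0,0]},{"xyz":[0,0,0],"delta_rot":[0,0,0]},{"xyz":[0,0,0],"delta_rot":[0,0,0]},{"xyz":[0,0,0],"delta_rot":[0,0,0]},{"xyz":[0,0,0],"delta_rot":[0,0,0]},{"xyz":[0,0,0],"delta_rot":[0,0,0]}]' -1
python3 - <<'E'
from h import *
f=env.grab_frame('wrist'); cv2.imwrite('pics/c.png',f[:,:,::-1])
E
```

```text
time_s: 3.4
position: [0.4551, -0.3955, 0.0657]
orientation: [-1.57, 0.003, -0.598]
contact_force: [0.2, 0.1, 0.2]
grip_width: 0.043
time_s: 4.2
position: [0.4557, -0.3958, 0.067]
orientation: [-1.57, 0.001, -0.598]
contact_force: [-0.3, 2.9, 7.5]
grip_width: 0.0208
```

View pics/c.png

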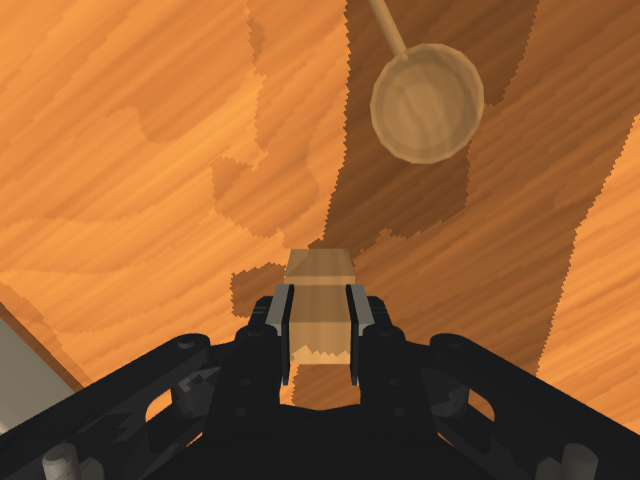

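Run:
```python
from h import *
s=env.get_state(); c=cam('wrist',s)
ax=np.radians(-34.3); bx=np.array([np.cos(ax),np.sin(ax),0]); by=np.array([-bx[1],bx[0],0])
o=np.array([.4556,-.3966,0])
print(proj(c,[o+sx*.008*bx+sy*.011*by+[0,0,.076] for sx,sy in((-1,-1),(-1,1),(1,1),(1,-1))]).round(1).tolist())
print(proj(c,[o+sx*.012*bx+sy*.015*by+[0,0,.042] for sx,sy in((-1,-1),(-1,1),(1,1),(1,-1))]).round(1).tolist())
go(.5705,-.12,.25,-98.1)
```

```text
[[284.8, 320.3], [349.6, 320.3], [348.7, 361.9], [285.8, 361.9]]
[[282.3, 274.5], [353.0, 274.6], [351.7, 325.9], [283.7, 325.9]]
t=4.25 pos [ 0.4557 -0.3958  0.067 ] rpy [-8.996e+01  6.000e-02 -3.427e+01] F [-0.5  1.5  9.2] w 0.0205
xyz [-60.7, -182.7, 292.7] rot [0.0, 63.8, -0.1]
```

```bash
python3 -c "
from h import *
crop('pics/c.png',260,230,130,150,4,'pics/c1.png')"
```

```text
(no output)
```

View pics/c1.png

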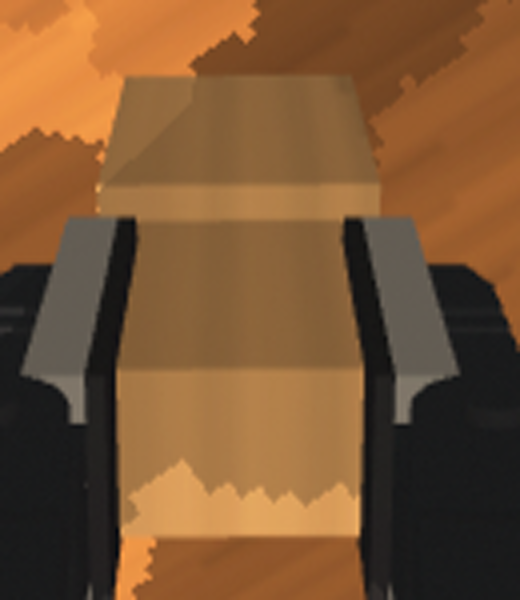

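```bash
python3 -m creep '[{"xyz":[0,-20,0],"delta_rot":[0,0,0]},{"xyz":[0,-60,0],"delta_rot":[0,0,0]},{"xyz":[0,-100,0],"delta_rot":[0,0,0]},{"xyz":[-10,-140,40],"delta_rot":[0,8,0]},{"xyz":[-20,-170,80],"delta_rot":[0,16,0]},{"xyz":[-30,-183,120],"delta_rot":[0,24,0]},{"xyz":[-40,-183,160],"delta_rot":[0,32,0]},{"xyz":[-50,-183,200],"delta_rot":[0,40,0]},{"xyz":[-55,-183,240],"delta_rot":[0,48,0]},{"xyz":[-60,-183,270],"delta_rot":[0,56,0]},{"xyz":[-61,-183,293],"delta_rot":[0,63.8,0]},{"xyz":[-61,-183,293],"delta_rot":[0,63.8,0]},{"xyz":[-61,-183,293],"delta_rot":[0,63.8,0]},{"xyz":[-61,-183,293],"delta_rot":[0,63.8,0]},{"xyz":[-61,-183,293],"delta_rot":[0,63.8,0]}]'
python3 - <<'E'
from h import *
s=env.get_state(); print(s['position'],np.degrees(s['orientation']),s['qd'])
f=env.grab_frame('wrist'); cv2.imwrite('pics/d.png',f[:,:,::-1])
f=env.grab_frame('top'); cv2.imwrite('pics/d_top.png',f[:,:,::-1])
s=env.get_state(); print(s['position'],np.degrees(s['orientation']))
crop('pics/d.png',180,100,290,180,2.7,'pics/d1.png')
E
```

```text
time_s: 5.75
position: [0.5701, -0.1204, 0.2505]
orientation: [-1.571, 0.001, -1.711]
contact_force: [-0.1, -1.6, -1.2]
grip_width: 0.0205
[ 0.57007611 -0.12040337  0.25048568] [-9.00253190e+01  5.35155337e-02 -9.80541999e+01] [ 0.00071479  0.00037282  0.00148478  0.00111926 -0.00061057  0.0069973 ]
[ 0.57013362 -0.12024559  0.25040997] [-9.00286226e+01  5.82816358e-02 -9.80780922e+01]
```

View pics/d.png

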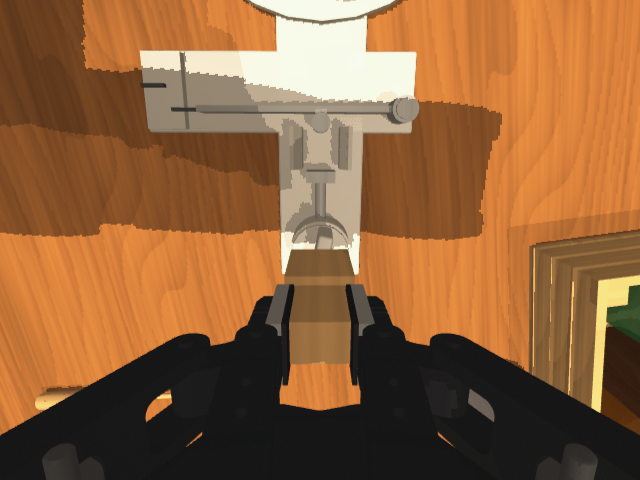

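View pics/d1.png

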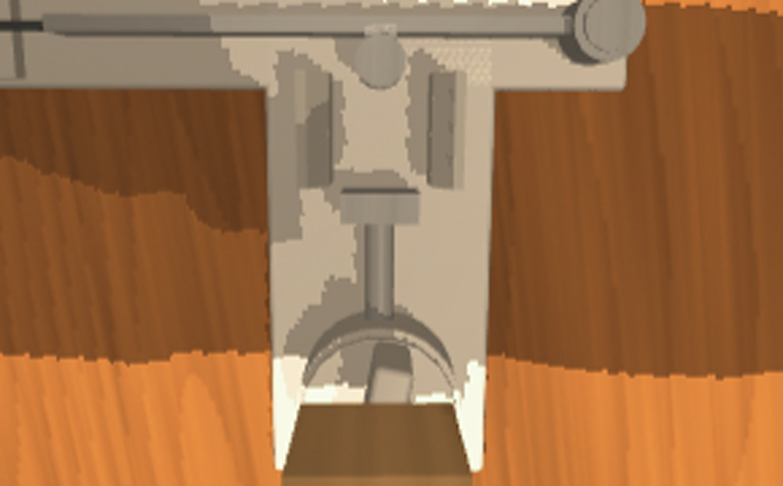

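Run:
```python
from h import *
from scipy.optimize import least_squares
s=dict(env.get_state()); s['position']=[.5701,-.1203,.2505]; s['orientation']=list(np.radians([-90.027,.055,-98.07])); c=cam('wrist',s)
cv=lambda x,y:(180+(x+.5)/2.7-.5,100+(y+.5)/2.7-.5)
F=[((34,130,29),(171.5,108)),((54,136,28),(166,85)),((23,0,45),cv(380,60)),((15,0,45),cv(380,88)),
   ((0,16.5,12),(cv(333,150)[0],None)),((0,-16.5,12),(cv(428,150)[0],None)),((-60,0,12),(cv(380.5,300)[0],None)),((20,0,12),(cv(381,90)[0],None)),((-60,40,12),(cv(273,300)[0],None)),((-60,-40,12),(cv(489,300)[0],None))]
def W(p,m):
    a=p[2]; ux=np.array([np.cos(a),np.sin(a)]);uy=np.array([-ux[1],ux[0]])
    return np.array([*(np.array(p[:2])+(m[0]*ux+m[1]*uy)/1e3),m[2]/1e3])
def res(p,per=False):
    r=[]
    for m,q in F:
        u=proj(c,W(p,m))[0]; r+= [u[0]-q[0]]+([u[1]-q[1]] if q[1] is not None else [])
    return r
o=least_squares(res,[.579,-.06,np.radians(81.9)],loss='soft_l1')
print(o.x[:2],np.degrees(o.x[2]));print(np.round(res(o.x),1))
# foot face
for row in(186,190,193):
    P=onz(c,cv(380,row),.045); d=P[:2]-o.x[:2]; a=o.x[2]; print('foot x',row,d@[np.cos(a),np.sin(a)])
for row in(70,188):
    P=onz(c,cv(333,row),.04); d=P[:2]-o.x[:2]; print('wall end',d@[np.cos(a),np.sin(a)])
# top view check
T=cam('top'); print(proj(T,[W(o.x,m) for m in((34,130,29),(54,136,28),(-90,0,88))]).round(1).tolist(), proj(cam('scene'),[W(o.x,m) for m in((34,130,29),(54,136,28),(-90,0,88))]).round(1).tolist())
```

```text
[ 0.57854994 -0.06249332] 81.64981075253229
[ 1.   1.  -2.3 -0.4  0.5  0.1  0.4 -0.4  0.2 -0.  -0.3 -0.  -1.1  0.1]
foot x 186 -0.015599736403548742
foot x 190 -0.01686799961358725
foot x 193 -0.01782088859878595
wall end 0.020210046037627466
wall end -0.01667050967212405
[[328.5, 267.2], [321.1, 268.3], [380.6, 224.9]] [[284.8, 239.0], [289.2, 234.4], [279.8, 275.2]]
```

```bash
python3 -c "
from h import *
go(.5785,-.0625,.130,-98.35)"
```

```text
t=5.85 pos [ 0.5701 -0.1202  0.2504] rpy [-9.003e+01  6.000e-02 -9.808e+01] F [0.6 0.2 0.1] w 0.0211
xyz [-58.2, 120.5, 0.2] rot [0.0, 0.3, -0.1]
```

```bash
python3 -m creep '[{"xyz":[-30,0,0],"delta_rot":[0,0.3,0]},{"xyz":[-55,20,0.2],"delta_rot":[0,0.3,0]},{"xyz":[-58,50,0.2],"delta_rot":[0,0.3,0]},{"xyz":[-58,80,0.2],"delta_rot":[0,0.3,0]},{"xyz":[-58,105,0.2],"delta_rot":[0,0.3,0]},{"xyz":[-58,117,0.2],"delta_rot":[0,0.3,0]},{"xyz":[-58,120.5,0.2],"delta_rot":[0,0.3,0]},{"xyz":[-58,120.5,0.2],"delta_rot":[0,0.3,0]},{"xyz":[-58,120.5,0.2],"delta_rot":[0,0.3,0]}]'
python3 - <<'E'
from h import *
s=env.get_state(); print(s['position'],np.degrees(s['orientation']))
f=env.grab_frame('wrist'); cv2.imwrite('pics/e.png',f[:,:,::-1])
f=env.grab_frame('scene'); cv2.imwrite('pics/e_s.png',f[:,:,::-1])
crop('pics/e_s.png',240,200,130,120,5,'pics/e_s1.png')
crop('pics/e.png',190,150,260,220,3,'pics/e1.png')
E
```

```text
time_s: 6.75
position: [0.5791, -0.0629, 0.1312]
orientation: [-1.57, 0.001, -1.717]
contact_force: [1.3, 0.2, -0.7]
grip_width: 0.0212
[ 0.5791275  -0.06294203  0.13124902] [-8.99288916e+01  5.96385547e-02 -9.83896285e+01]
```

View pics/e1.png

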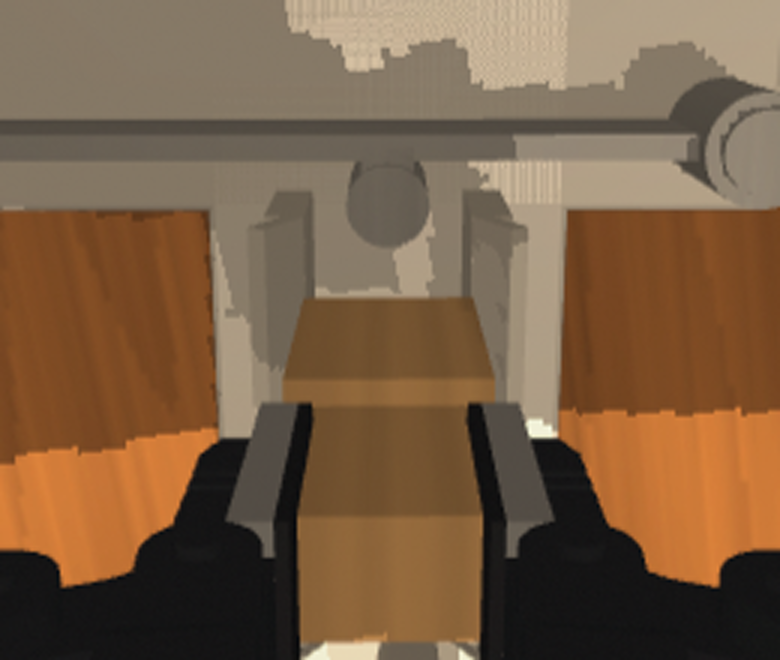

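View pics/e_s1.png

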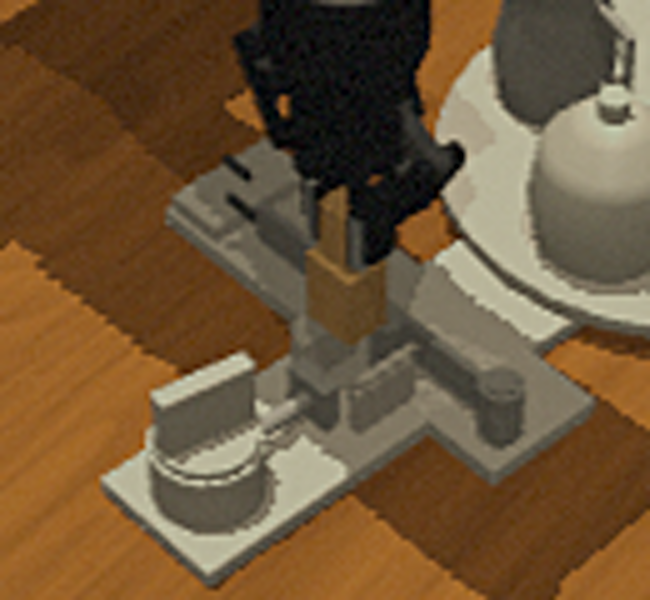

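Run:
```python
from h import *
s=dict(env.get_state()); s['position']=[0.5791275,-0.06294203,0.13124902]; c=cam('wrist',s)
cv=lambda x,y:(190+(x+.5)/3-.5,150+(y+.5)/3-.5)
a=np.radians(81.65);ux=np.array([np.cos(a),np.sin(a)]);uy=np.array([-ux[1],ux[0]])
def L(px,z): d=(onz(c,px,z)[:2]-[.5785,-.0625])*1e3; return (d@ux).round(2),(d@uy).round(2)
print('under front',L(cv(306,298),.0642),L(cv(472,298),.0642))
print('foot top front',L(cv(284,380),.1062),L(cv(496,380),.1062))
print('neck top',L(cv(298,516),.1402),L(cv(482,516),.1402),L(cv(298,640),.1402),L(cv(482,640),.1402))
print('nose edge',L(cv(388,247),.045),'walls z12',L(cv(312,250),.012),L(cv(463,250),.012),'z40',L(cv(312,200),.04),L(cv(463,200),.04))
go(.5785,-.0625,.079,-98.35)
```

```text
under front (np.float64(10.06), np.float64(14.74)) (np.float64(10.03), np.float64(-14.79))
foot top front (np.float64(10.2), np.float64(14.85)) (np.float64(10.17), np.float64(-15.18))
neck top (np.float64(6.5), np.float64(10.29)) (np.float64(6.48), np.float64(-10.53)) (np.float64(-9.43), np.float64(10.65)) (np.float64(-9.45), np.float64(-10.86))
nose edge (np.float64(14.72), np.float64(0.16)) walls z12 (np.float64(6.04), np.float64(17.2)) (np.float64(6.01), np.float64(-16.6)) z40 (np.float64(22.98), np.float64(15.03)) (np.float64(22.96), np.float64(-14.53))
t=6.85 pos [ 0.5791 -0.0629  0.1311] rpy [-8.993e+01  6.000e-02 -9.838e+01] F [ 0.5 -0.2 -1.8] w 0.0207
xyz [-0.2, 52.1, -0.7] rot [-0.1, -0.0, -0.1]
```

```bash
python3 -m creep '[{"xyz":[-1,0,-0.45],"delta_rot":[0,0,0]},{"xyz":[-1,5,-0.45],"delta_rot":[0,0,0]},{"xyz":[-1,10,-0.45],"delta_rot":[0,0,0]},{"xyz":[-1,15,-0.45],"delta_rot":[0,0,0]},{"xyz":[-1,20,-0.45],"delta_rot":[0,0,0]},{"xyz":[-1,23,-0.45],"delta_rot":[0,0,0]},{"xyz":[-1,25,-0.45],"delta_rot":[0,0,0]},{"xyz":[-1,27,-0.45],"delta_rot":[0,0,0]},{"xyz":[-1,27,-0.45],"delta_rot":[0,0,0]}]'
python3 - <<'E'
from h import *
s=env.get_state(); print(s['position'],s['contact_force'],s['moment'])
f=env.grab_frame('wrist'); cv2.imwrite('pics/f.png',f[:,:,::-1])
crop('pics/f.png',190,130,260,240,3,'pics/f1.png')
E
```

```text
time_s: 7.75
position: [0.5787, -0.0618, 0.1039]
orientation: [-1.57, 0.001, -1.717]
contact_force: [-0.3, 0.0, -1.3]
grip_width: 0.0211
[ 0.57874145 -0.06176881  0.10391743] [-0.28317534  0.04108772 -1.29605718] [ 0.05609879  0.02548519 -0.01364737]
```

View pics/f1.png

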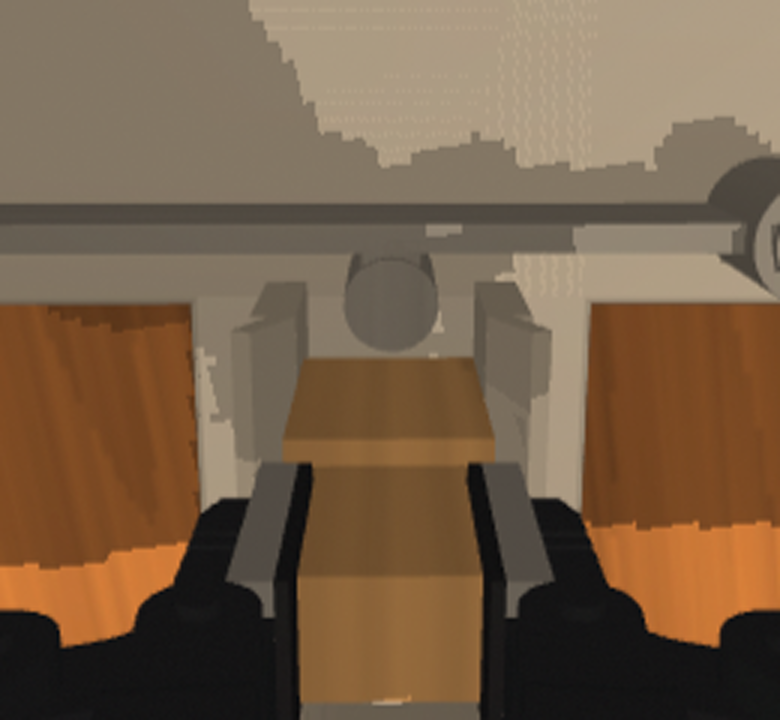

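```bash
python3 -m creep '[{"xyz":[0,3,0],"delta_rot":[0,0,0]},{"xyz":[0,6,0],"delta_rot":[0,0,0]},{"xyz":[0,9,0],"delta_rot":[0,0,0]},{"xyz":[0,12,0],"delta_rot":[0,0,0]},{"xyz":[0,15,0],"delta_rot":[0,0,0]},{"xyz":[0,18,0],"delta_rot":[0,0,0]},{"xyz":[0,20,0],"delta_rot":[0,0,0]},{"xyz":[0,21,0],"delta_rot":[0,0,0]},{"xyz":[0,21,0],"delta_rot":[0,0,0]}]'
python3 - <<'E'
from h import *
s=env.get_state(); print(s['position'],s['contact_force'],s['moment'])
E
```

```text
time_s: 8.7
position: [0.5788, -0.0618, 0.083]
orientation: [-1.57, 0.001, -1.717]
contact_force: [-0.0, 0.3, -1.4]
grip_width: 0.0209
[ 0.5787974  -0.06175134  0.08298507] [-0.02846995  0.29000711 -1.37667617] [ 0.00636838 -0.01200412 -0.03724641]
```

```bash
python3 -m creep '[{"xyz":[0,1,0],"delta_rot":[0,0,0]},{"xyz":[0,2,0],"delta_rot":[0,0,0]},{"xyz":[0,3,0],"delta_rot":[0,0,0]},{"xyz":[0,3.5,0],"delta_rot":[0,0,0]},{"xyz":[0,3.5,0],"delta_rot":[0,0,0]}]'
```

```text
time_s: 9.2
position: [0.5788, -0.0617, 0.0794]
orientation: [-1.57, 0.001, -1.717]
contact_force: [-0.4, 0.0, -1.0]
grip_width: 0.0208
```

```bash
python3 -m creep '[{"xyz":[0,0.4,0],"delta_rot":[0,0,0]},{"xyz":[0,0.8,0],"delta_rot":[0,0,0]},{"xyz":[0,0.8,0],"delta_rot":[0,0,0]}]'
```

```text
time_s: 9.5
position: [0.5789, -0.0618, 0.079]
orientation: [-1.569, 0.001, -1.717]
contact_force: [-1.5, 0.4, 5.9]
grip_width: 0.0205
```

```bash
python3 -m creep '[{"xyz":[0,-0.5,0],"delta_rot":[0,0,0]},{"xyz":[0,-0.5,0],"delta_rot":[0,0,0]},{"xyz":[0,-0.5,0],"delta_rot":[0,0,0]},{"xyz":[0,-0.5,0],"delta_rot":[0,0,0]}]' -0.3
python3 - <<'E'
from h import *
f=env.grab_frame('wrist'); cv2.imwrite('pics/g.png',f[:,:,::-1])
crop('pics/g.png',190,130,260,240,3,'pics/g1.png')
E
```

```text
time_s: 9.9
position: [0.5788, -0.0618, 0.0795]
orientation: [-1.569, 0.001, -1.717]
contact_force: [0.2, -0.0, 0.3]
grip_width: 0.03
```

View pics/g1.png

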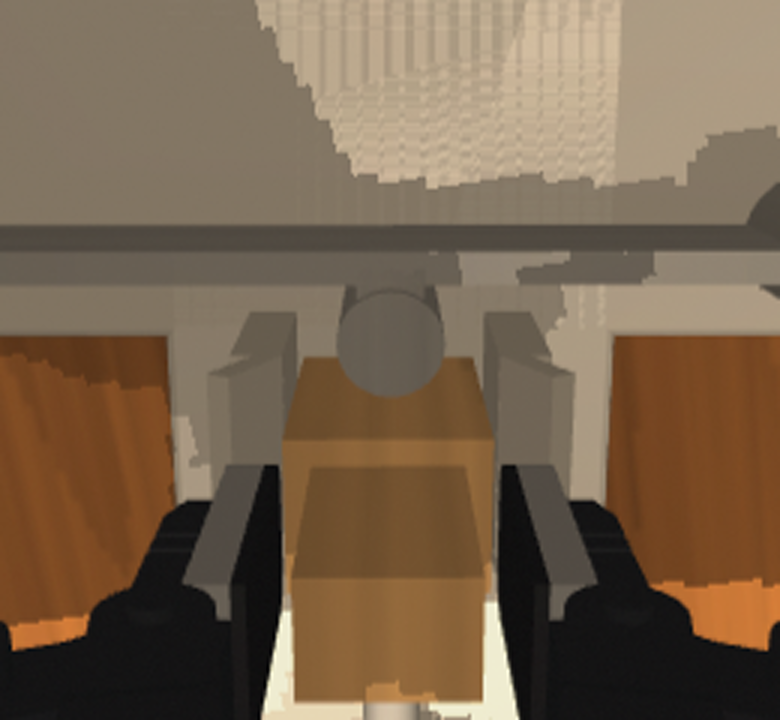

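```bash
python3 -m creep '[{"xyz":[0,-5,0],"delta_rot":[0,0,0]},{"xyz":[0,-15,0],"delta_rot":[0,0,0]},{"xyz":[0,-40,0],"delta_rot":[0,0,0]},{"xyz":[0,-75,0],"delta_rot":[0,0,0]},{"xyz":[0,-110,0],"delta_rot":[0,0,0]},{"xyz":[0,-140,0],"delta_rot":[0,0,0]},{"xyz":[0,-160,0],"delta_rot":[0,0,0]},{"xyz":[0,-160,0],"delta_rot":[0,0,0]}]'
python3 - <<'E'
from h import *
f=env.grab_frame('wrist'); cv2.imwrite('pics/i.png',f[:,:,::-1])
go(.5654,-.1515,.22,70.7)
E
```

```text
time_s: 10.75
position: [0.5798, -0.0621, 0.2434]
orientation: [-1.564, 0.001, -1.717]
contact_force: [-0.1, 0.5, -1.0]
grip_width: 0.0297
t=10.80 pos [ 0.5793 -0.062   0.2414] rpy [-8.975e+01  6.000e-02 -9.839e+01] F [-0.3  0.3 -0.1] w 0.0299
xyz [90.6, 21.3, -0.8] rot [-0.1, -169.1, 0.4]
```

View pics/i.png

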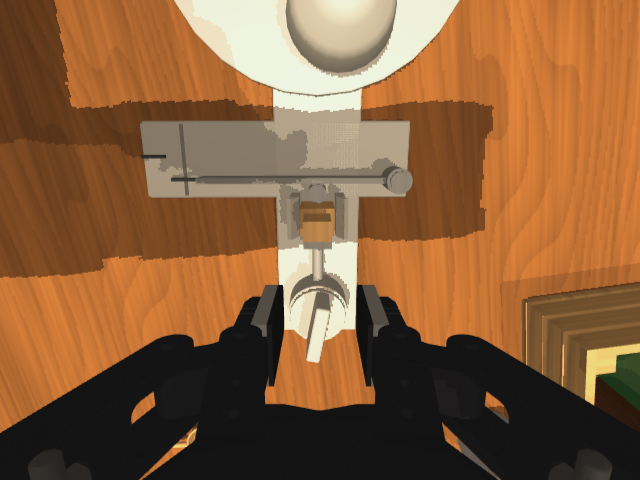

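```bash
python3 -c "
from h import *
crop('pics/i.png',270,270,100,110,5,'pics/i1.png')"
```

```text
(no output)
```

View pics/i1.png

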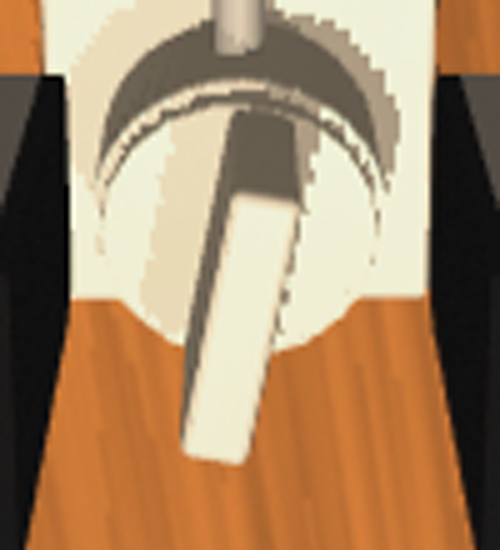

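Run:
```python
from h import *
s=dict(env.get_state()); s['position']=[.5796,-.062,.2424]; s['orientation']=list(np.radians([-89.7,.06,-98.39])); c=cam('wrist',s)
P=np.array([onz(c,(270+(x+.5)/5-.5,270+(y+.5)/5-.5),.088) for x,y in [(234,195),(298,205),(244,464),(183,452)]])
print(P.round(4),P.mean(0).round(4))
a=(P[0]+P[1]-P[2]-P[3])/2; print(np.hypot(*a[:2]),np.degrees(np.arctan2(a[1],a[0])))
w=P[1]-P[0];print(np.hypot(*w[:2]),np.degrees(np.arctan2(w[1],w[0]))+90)
w=P[2]-P[3];print(np.hypot(*w[:2]),np.degrees(np.arctan2(w[1],w[0]))+90)
```

```text
[[ 0.5676 -0.1264  0.088 ]
 [ 0.5777 -0.1297  0.088 ]
 [ 0.562  -0.1757  0.088 ]
 [ 0.5521 -0.1719  0.088 ]] [ 0.5648 -0.1509  0.088 ]
0.04832559536541466 71.13894329530457
0.01056408172484971 71.81950889592852
0.010568304512194647 68.84694308017433
```

```bash
python3 -m creep '[{"xyz":[10,0,0],"delta_rot":[0,-8.5,0]},{"xyz":[20,0,0],"delta_rot":[0,-17,0]},{"xyz":[30,0,0],"delta_rot":[0,-25.5,0]},{"xyz":[40,0,0],"delta_rot":[0,-34,0]},{"xyz":[50,0,0],"delta_rot":[0,-42.5,0]},{"xyz":[60,0,0],"delta_rot":[0,-51,0]},{"xyz":[70,0,0],"delta_rot":[0,-59.5,0]},{"xyz":[80,5,0],"delta_rot":[0,-68,0]},{"xyz":[90,10,-0.5],"delta_rot":[0,-76.5,0]},{"xyz":[90,15,-0.5],"delta_rot":[0,-85,0]},{"xyz":[90,21,-0.5],"delta_rot":[0,-93.5,0]},{"xyz":[90,21,-0.5],"delta_rot":[0,-102,0]},{"xyz":[90,21,-0.5],"delta_rot":[0,-110.5,0]},{"xyz":[90,21,-0.5],"delta_rot":[0,-119,0]},{"xyz":[90,21,-0.5],"delta_rot":[0,-127.5,0]},{"xyz":[90,21,-0.5],"delta_rot":[0,-136,0]},{"xyz":[90,21,-0.5],"delta_rot":[0,-144.5,0]},{"xyz":[90,21,-0.5],"delta_rot":[0,-153,0]},{"xyz":[90,21,-0.5],"delta_rot":[0,-161.5,0]},{"xyz":[90,21,-0.5],"delta_rot":[0,-169.4,0]}]' 0.2
python3 -c "
from h import *
go(.5652,-.1512,.075,71)
print(np.round(env.get_state()['q'],2))"
```

```text
time_s: 12.8
position: [0.5653, -0.1508, 0.2196]
orientation: [-1.574, -0.002, 1.246]
contact_force: [-0.5, -0.3, -0.2]
grip_width: 0.0514
t=12.80 pos [ 0.5653 -0.1508  0.2196] rpy [-90.16  -0.11  71.36] F [-0.5 -0.3 -0.2] w 0.0514
xyz [-0.7, 144.6, 0.4] rot [0.2, 0.4, 0.1]
[-0.26  0.39  0.14  1.31  0.   -1.51]
```

```bash
python3 -m creep '[{"xyz":[-0.7,40,0.4],"delta_rot":[0.2,0.4,0]},{"xyz":[-0.7,80,0.4],"delta_rot":[0.2,0.4,0]},{"xyz":[-0.7,110,0.4],"delta_rot":[0.2,0.4,0]},{"xyz":[-0.7,130,0.4],"delta_rot":[0.2,0.4,0]},{"xyz":[-0.7,141,0.4],"delta_rot":[0.2,0.4,0]},{"xyz":[-0.7,144,0.4],"delta_rot":[0.2,0.4,0]},{"xyz":[-0.7,144,0.4],"delta_rot":[0.2,0.4,0]}]'
python3 - <<'E'
from h import *
f=env.grab_frame('wrist'); cv2.imwrite('pics/j.png',f[:,:,::-1])
go(.5652,-.1512,.075,71)
E
```

```text
time_s: 13.5
position: [0.5652, -0.1512, 0.0758]
orientation: [-1.57, -0.002, 1.239]
contact_force: [0.4, 0.7, 0.7]
grip_width: 0.0512
t=13.55 pos [ 0.5656 -0.1514  0.0764] rpy [-90.02  -0.11  70.96] F [0.2 0.1 0.1] w 0.0515
xyz [0.0, 1.4, 0.4] rot [0.0, -0.0, 0.1]
```

View pics/j.png

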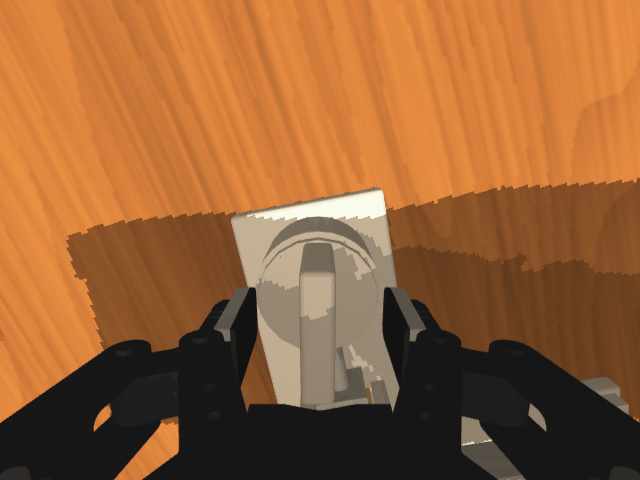

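```bash
python3 -m creep '[{"xyz":[0,0,-0.4],"delta_rot":[0,0,0]},{"xyz":[0,0,-0.4],"delta_rot":[0,0,0]},{"xyz":[0,0,-0.4],"delta_rot":[0,0,0]},{"xyz":[0,0,-0.4],"delta_rot":[0,0,0]},{"xyz":[0,0,-0.4],"delta_rot":[0,0,0]},{"xyz":[0,0,-0.4],"delta_rot":[0,0,0]},{"xyz":[0,0,-0.4],"delta_rot":[0,0,0]}]' -1
```

```text
time_s: 14.25
position: [0.5661, -0.1515, 0.0772]
orientation: [-1.572, -0.002, 1.239]
contact_force: [-3.6, 0.9, 8.4]
grip_width: 0.0112
```

```bash
python3 -m creep '[{"xyz":[0,0,0],"delta_rot":[0,4,0]},{"xyz":[0,0,0],"delta_rot":[0,9,0]},{"xyz":[0,0,0],"delta_rot":[0,14,0]},{"xyz":[0,0,0],"delta_rot":[0,20,0]},{"xyz":[0,0,0],"delta_rot":[0,26,0]},{"xyz":[0,0,0],"delta_rot":[0,32,0]},{"xyz":[0,0,0],"delta_rot":[0,36,0]},{"xyz":[0,0,0],"delta_rot":[0,40,0]},{"xyz":[0,0,0],"delta_rot":[0,40,0]}]'
python3 -c "
from h import *
go(.5654,-.1515,.077,31)
print(env.get_state()['moment'])"
```

```text
time_s: 15.15
position: [0.5664, -0.1518, 0.0773]
orientation: [-1.571, -0.002, 0.539]
contact_force: [2.8, -2.8, -4.7]
grip_width: 0.0115
t=15.15 pos [ 0.5664 -0.1518  0.0773] rpy [-90.01  -0.13  30.88] F [ 2.8 -2.8 -4.7] w 0.0115
xyz [-0.7, 0.3, 0.8] rot [0.0, -0.1, 0.1]
[-0.66309675 -0.66817491 -0.08405457]
```

```bash
python3 -m creep '[{"xyz":[0,0,0],"delta_rot":[0,5,0]},{"xyz":[0,0,0],"delta_rot":[0,11,0]},{"xyz":[0,0,0],"delta_rot":[0,17,0]},{"xyz":[0,0,0],"delta_rot":[0,23,0]},{"xyz":[0,0,0],"delta_rot":[0,29,0]},{"xyz":[0,0,0],"delta_rot":[0,35,0]},{"xyz":[0,0,0],"delta_rot":[0,40,0]},{"xyz":[0,0,0],"delta_rot":[0,45,0]},{"xyz":[0,0,0],"delta_rot":[0,48,0]},{"xyz":[0,0,0],"delta_rot":[0,48,0]}]'
python3 - <<'E'
from h import *
s=env.get_state(); print(np.degrees(s['orientation']),s['moment'],s['contact_force'])
for n in('top','scene','wrist'):
    f=env.grab_frame(n); cv2.imwrite(f'pics/k_{n}.png',f[:,:,::-1])
crop('pics/k_top.png',300,185,100,100,6,'pics/k1.png')
crop('pics/k_scene.png',255,210,115,100,6,'pics/k2.png')
E
```

```text
time_s: 16.15
position: [0.5664, -0.1523, 0.0773]
orientation: [-1.57, -0.002, -0.299]
contact_force: [2.1, -3.8, -5.9]
grip_width: 0.011
[-89.9658066   -0.11871434 -17.12066899] [-1.17924997 -0.34755593 -0.03666538] [ 2.07056153 -3.80912982 -5.93281968]
```

View pics/k1.png

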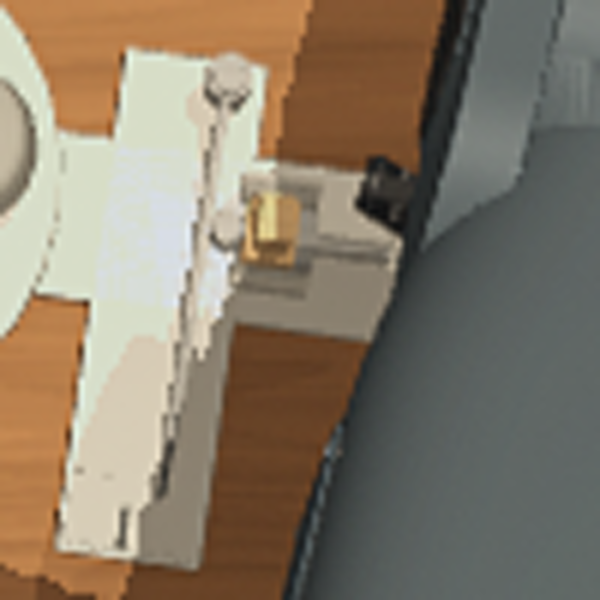

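View pics/k2.png

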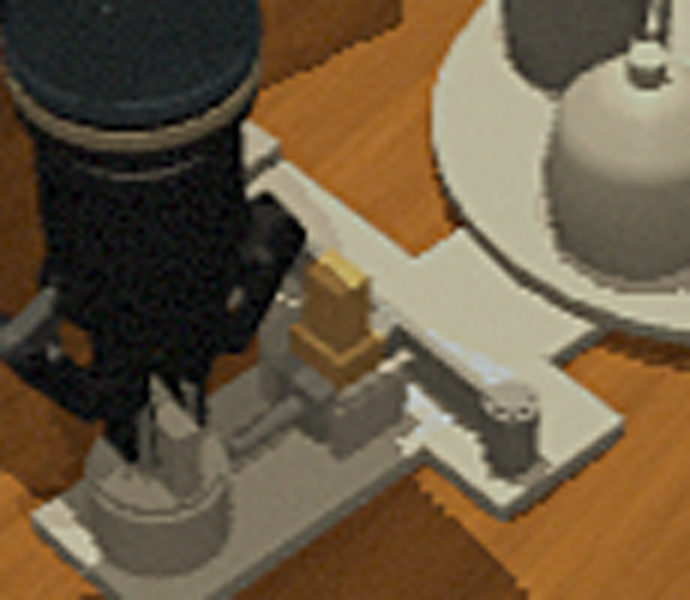

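View pics/k_wrist.png

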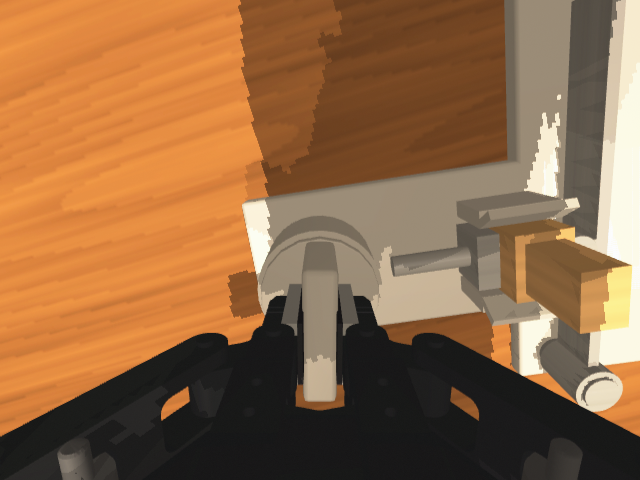

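```bash
python3 -m creep '[{"xyz":[0,0,0],"delta_rot":[0,4,0]},{"xyz":[0,0,0],"delta_rot":[0,9,0]},{"xyz":[0,0,0],"delta_rot":[0,14,0]},{"xyz":[0,0,0],"delta_rot":[0,19,0]},{"xyz":[0,0,0],"delta_rot":[0,24,0]},{"xyz":[0,0,0],"delta_rot":[0,28,0]},{"xyz":[0,0,0],"delta_rot":[0,32,0]},{"xyz":[0,0,0],"delta_rot":[0,32,0]}]'
python3 - <<'E'
from h import *
s=env.get_state(); print(np.degrees(s['orientation']),s['moment'],s['contact_force'])
f=env.grab_frame('top'); cv2.imwrite(f'pics/l_top.png',f[:,:,::-1])
ims=[cv2.resize(cv2.imread(f'pics/{a}_top.png')[235:285,305:345],None,fx=9,fy=9,interpolation=cv2.INTER_CUBIC) for a in 'akl']
cv2.imwrite('pics/l1.png',cv2.resize(np.hstack(ims),(800,333)))
cv2.imwrite('pics/l2.png',cv2.resize(cv2.imread('pics/l_top.png')[225:285,300:380],None,fx=9,fy=9,interpolation=cv2.INTER_CUBIC))
E
```

```text
time_s: 17.1
position: [0.5662, -0.1526, 0.0773]
orientation: [-1.57, -0.002, -0.855]
contact_force: [-0.9, -4.0, -2.8]
grip_width: 0.0112
[-89.94689005  -0.09439091 -48.98289571] [-0.99343406  0.18316165 -0.03956653] [-0.87849597 -4.02251634 -2.82817506]
```

View pics/l1.png

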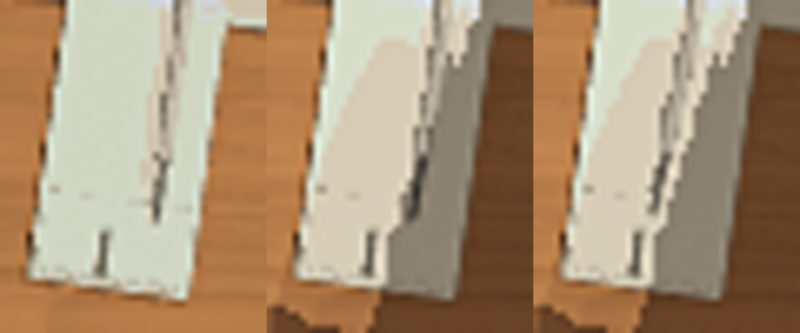

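View pics/l2.png

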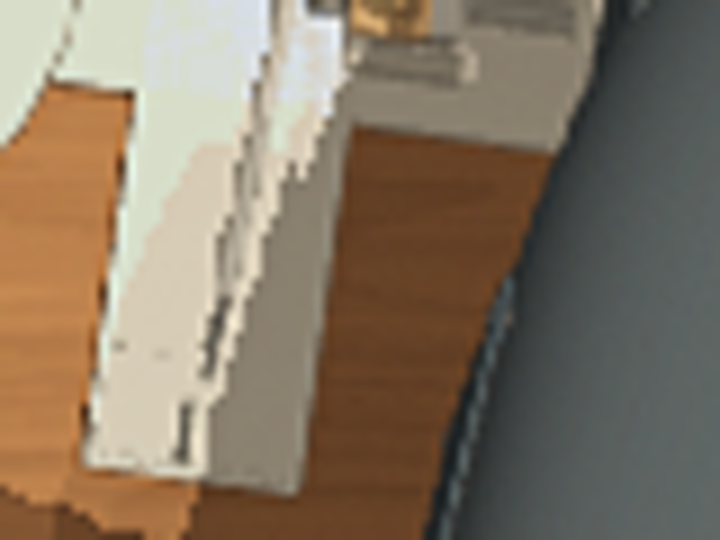

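```bash
python3 -m creep '[{"xyz":[0,0,0],"delta_rot":[0,3,0]},{"xyz":[0,0,0],"delta_rot":[0,6,0]},{"xyz":[0,0,0],"delta_rot":[0,9,0]},{"xyz":[0,0,0],"delta_rot":[0,11,0]},{"xyz":[0,0,0],"delta_rot":[0,11,0]},{"xyz":[0,0,0],"delta_rot":[0,11,0]}]'
python3 -m creep '[{"xyz":[0,0,0],"delta_rot":[0,0,0]},{"xyz":[0,0,0],"delta_rot":[0,0,0]},{"xyz":[0,0,0],"delta_rot":[0,0,0]},{"xyz":[0,-5,0],"delta_rot":[0,0,0]},{"xyz":[0,-30,0],"delta_rot":[0,0,0]},{"xyz":[0,-70,0],"delta_rot":[0,0,0]},{"xyz":[0,-110,0],"delta_rot":[0,0,0]},{"xyz":[0,-150,0],"delta_rot":[0,0,0]},{"xyz":[0,-170,0],"delta_rot":[0,0,0]},{"xyz":[0,-170,0],"delta_rot":[0,0,0]},{"xyz":[0,-170,0],"delta_rot":[0,0,0]}]' 0
python3 - <<'E'
from h import *
s=env.get_state(); print(s['position'],np.degrees(s['orientation']))
f=env.grab_frame('wrist'); cv2.imwrite('pics/m.png',f[:,:,::-1])
E
```

```text
time_s: 17.75
position: [0.5661, -0.1527, 0.0773]
orientation: [-1.57, -0.001, -1.042]
contact_force: [-1.6, -3.8, -2.6]
grip_width: 0.0109
time_s: 18.85
position: [0.566, -0.1526, 0.2475]
orientation: [-1.569, -0.002, -1.042]
contact_force: [-0.4, 0.1, -0.6]
grip_width: 0.0425
[ 0.56599652 -0.15258911  0.2474591 ] [-89.91521812  -0.11091401 -59.68296794]
```

View pics/m.png

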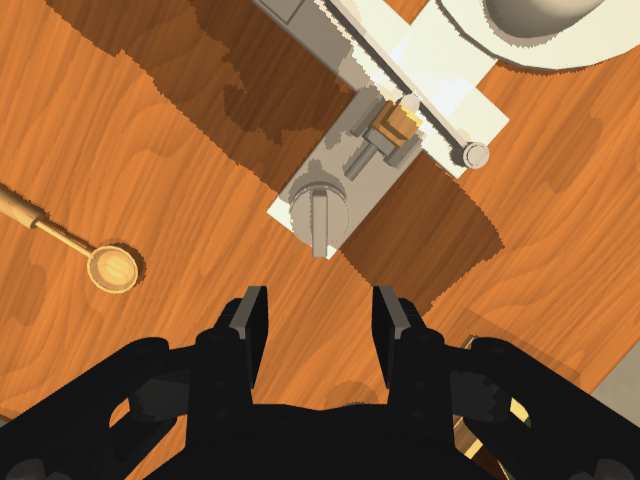

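```bash
python3 -c "
from h import *
go(.458,.010,.12,-59.7)"
```

```text
t=18.90 pos [ 0.5656 -0.1525  0.2467] rpy [-8.997e+01 -5.000e-02 -5.968e+01] F [-0.1  0.6 -0.4] w 0.0428
xyz [-194.7, 126.5, -10.9] rot [-0.0, 0.0, 0.1]
```

```bash
python3 -m creep '[{"xyz":[-40,0,-2],"delta_rot":[0,0,0]},{"xyz":[-80,0,-4],"delta_rot":[0,0,0]},{"xyz":[-120,0,-7],"delta_rot":[0,0,0]},{"xyz":[-160,20,-9],"delta_rot":[0,0,0]},{"xyz":[-190,55,-11],"delta_rot":[0,0,0]},{"xyz":[-195,90,-11],"delta_rot":[0,0,0]},{"xyz":[-195,115,-11],"delta_rot":[0,0,0]},{"xyz":[-195,126,-11],"delta_rot":[0,0,0]},{"xyz":[-195,126,-11],"delta_rot":[0,0,0]},{"xyz":[-195,126,-11],"delta_rot":[0,0,0]}]'
python3 - <<'E'
from h import *
s=env.get_state(); print(s['position'],np.degrees(s['orientation']))
f=env.grab_frame('wrist'); cv2.imwrite('pics/n.png',f[:,:,::-1])
print(env.get_state()['position'])
crop('pics/n.png',240,170,160,150,5,'pics/n1.png')
E
```

```text
time_s: 19.9
position: [0.4582, 0.01, 0.1211]
orientation: [-1.57, -0.001, -1.042]
contact_force: [-0.5, 0.6, -0.2]
grip_width: 0.0423
[0.45817851 0.01004946 0.12110521] [-8.99581702e+01 -5.86891279e-02 -5.97045957e+01]
[0.45851698 0.01005111 0.12146234]
```

View pics/n.png

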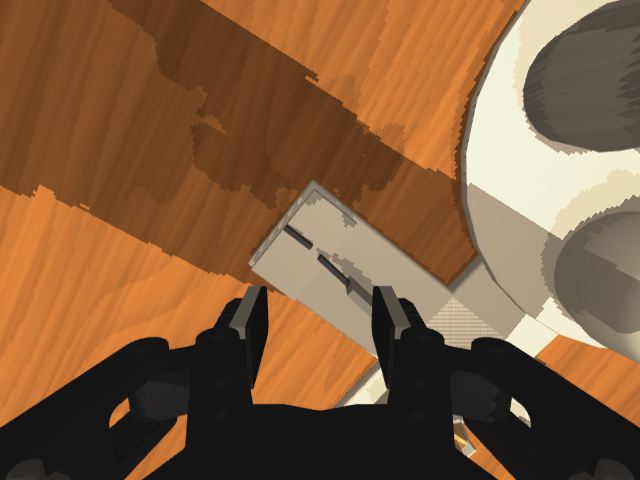

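View pics/n1.png

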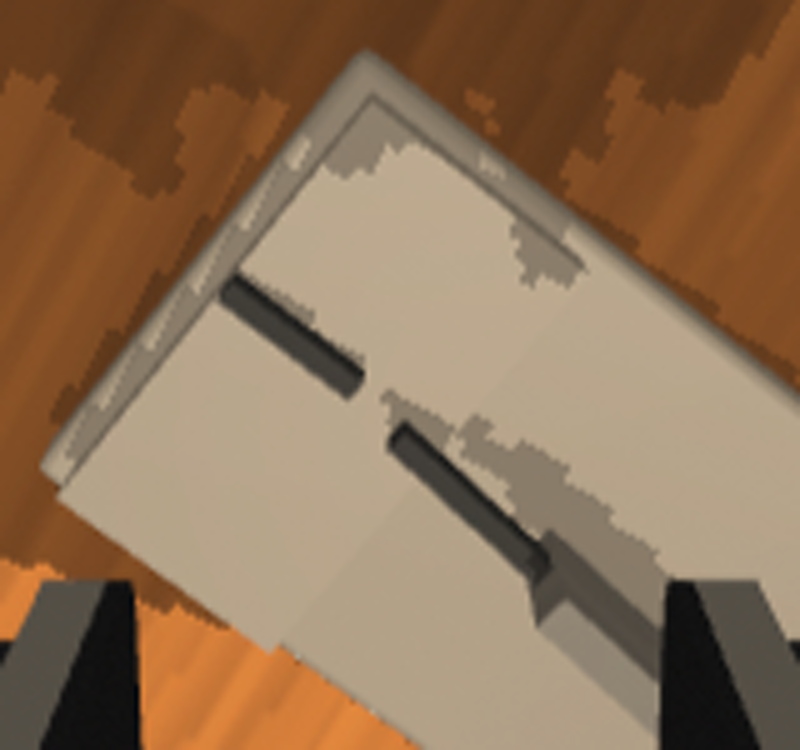

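Run:
```python
from h import *
s=dict(env.get_state()); s['position']=[.4583,.01005,.1213]; c=cam('wrist',s)
cv=lambda x,y:(240+(x+.5)/5-.5,170+(y+.5)/5-.5)
a=np.radians(81.65);ux=np.array([np.cos(a),np.sin(a)]);uy=np.array([-ux[1],ux[0]])
def L(px,z): d=(onz(c,px,z)[:2]-[.5785,-.0625])*1e3; return (d@ux).round(2),(d@uy).round(2)
for z in(.028,.031):
  print([L(cv(*p),z) for p in((240,275),(362,372),(348,397),(222,297))])
print('tip',L(cv(410,420),.029),L(cv(390,445),.029),L(cv(400,432),.029),'arm end',L(cv(540,565),.029))
go(.566,-.1527,.22,-59.7)
```

```text
[(np.float64(56.42), np.float64(155.66)), (np.float64(56.08), np.float64(136.85)), (np.float64(52.55), np.float64(136.22)), (np.float64(52.93), np.float64(155.7))]
[(np.float64(57.11), np.float64(155.87)), (np.float64(56.77), np.float64(137.32)), (np.float64(53.29), np.float64(136.7)), (np.float64(53.67), np.float64(155.92))]
tip (np.float64(55.2), np.float64(128.71)) (np.float64(51.2), np.float64(128.62)) (np.float64(53.25), np.float64(128.71)) arm end (np.float64(50.6), np.float64(104.39))
t=19.95 pos [0.4585 0.0101 0.1215] rpy [-8.991e+01 -8.000e-02 -5.971e+01] F [-0.1 -1.1 -0.1] w 0.0427
xyz [194.9, -98.2, 10.9] rot [-0.1, -0.0, 0.1]
```

```bash
python3 -m creep '[{"xyz":[0,-40,0],"delta_rot":[0,0,0]},{"xyz":[20,-80,2],"delta_rot":[0,0,0]},{"xyz":[60,-98,4],"delta_rot":[0,0,0]},{"xyz":[100,-98,6],"delta_rot":[0,0,0]},{"xyz":[140,-98,9],"delta_rot":[0,0,0]},{"xyz":[175,-98,11],"delta_rot":[0,0,0]},{"xyz":[195,-98,11],"delta_rot":[0,0,0]},{"xyz":[195,-98,11],"delta_rot":[0,0,0]},{"xyz":[195,-98,11],"delta_rot":[0,0,0]}]'
python3 -c "
from h import *
go(.566,-.1527,.0772,-59.7)"
```

```text
time_s: 20.85
position: [0.5663, -0.153, 0.2204]
orientation: [-1.569, -0.002, -1.043]
contact_force: [-0.2, 0.3, -0.8]
grip_width: 0.0428
t=20.85 pos [ 0.5663 -0.153   0.2204] rpy [-89.88  -0.1  -59.76] F [-0.2  0.3 -0.8] w 0.0428
xyz [-0.7, 143.1, -0.4] rot [-0.1, -0.1, 0.1]
```

```bash
python3 -m creep '[{"xyz":[-0.7,40,-0.4],"delta_rot":[0,0,0]},{"xyz":[-0.7,80,-0.4],"delta_rot":[0,0,0]},{"xyz":[-0.7,110,-0.4],"delta_rot":[0,0,0]},{"xyz":[-0.7,130,-0.4],"delta_rot":[0,0,0]},{"xyz":[-0.7,140,-0.4],"delta_rot":[0,0,0]},{"xyz":[-0.7,143,-0.4],"delta_rot":[0,0,0]},{"xyz":[-0.7,143,-0.4],"delta_rot":[0,0,0]},{"xyz":[-0.7,143,-0.4],"delta_rot":[0,0,0]}]'
python3 -m creep '[{"xyz":[0,0,0],"delta_rot":[0,0,0]},{"xyz":[0,0,0],"delta_rot":[0,0,0]},{"xyz":[0,0,0],"delta_rot":[0,0,0]},{"xyz":[0,0,0],"delta_rot":[0,0,0]},{"xyz":[0,0,0],"delta_rot":[0,0,0]},{"xyz":[0,0,0],"delta_rot":[0,0,0]}]' -1
```

```text
time_s: 21.65
position: [0.5667, -0.1528, 0.0787]
orientation: [-1.567, -0.003, -1.043]
contact_force: [0.8, 0.5, 0.4]
grip_width: 0.0424
time_s: 22.25
position: [0.5666, -0.1533, 0.0797]
orientation: [-1.568, -0.004, -1.043]
contact_force: [-6.6, -2.0, 11.3]
grip_width: 0.0112
```

```bash
python3 -m creep '[{"xyz":[0,0,0],"delta_rot":[0,1,0]},{"xyz":[0,0,0],"delta_rot":[0,2,0]},{"xyz":[0,0,0],"delta_rot":[0,3.2,0]},{"xyz":[0,0,0],"delta_rot":[0,3.2,0]},{"xyz":[0,0,0],"delta_rot":[0,3.2,0]}]'
python3 -m creep '[{"xyz":[0,0,0],"delta_rot":[0,0,0]},{"xyz":[0,0,0],"delta_rot":[0,0,0]},{"xyz":[0,0,0],"delta_rot":[0,0,0]},{"xyz":[0,-5,0],"delta_rot":[0,0,0]},{"xyz":[0,-30,0],"delta_rot":[0,0,0]},{"xyz":[0,-70,0],"delta_rot":[0,0,0]},{"xyz":[0,-110,0],"delta_rot":[0,0,0]},{"xyz":[0,-150,0],"delta_rot":[0,0,0]},{"xyz":[0,-170,0],"delta_rot":[0,0,0]},{"xyz":[0,-170,0],"delta_rot":[0,0,0]},{"xyz":[0,-170,0],"delta_rot":[0,0,0]}]' 0
python3 -c "
from h import *
go(.458,.010,.12,-59.7)"
```

```text
time_s: 22.75
position: [0.5665, -0.1533, 0.0797]
orientation: [-1.568, -0.004, -1.099]
contact_force: [-3.8, -1.2, 3.1]
grip_width: 0.0114
time_s: 23.85
position: [0.5659, -0.153, 0.2498]
orientation: [-1.567, -0.005, -1.099]
contact_force: [0.8, 1.1, -0.3]
grip_width: 0.0428
t=23.85 pos [ 0.5659 -0.153   0.2498] rpy [-89.79  -0.26 -62.97] F [ 0.8  1.1 -0.3] w 0.0428
xyz [-194.8, 128.9, -22.5] rot [-0.2, -3.3, 0.3]
```

```bash
python3 -m creep '[{"xyz":[-40,0,-4],"delta_rot":[0,0,0]},{"xyz":[-80,0,-8],"delta_rot":[0,-1,0]},{"xyz":[-120,0,-14],"delta_rot":[0,-3.3,0]},{"xyz":[-160,20,-18],"delta_rot":[0,-3.3,0]},{"xyz":[-190,55,-22],"delta_rot":[0,-3.3,0]},{"xyz":[-195,90,-22.5],"delta_rot":[0,-3.3,0]},{"xyz":[-195,115,-22.5],"delta_rot":[0,-3.3,0]},{"xyz":[-195,128,-22.5],"delta_rot":[0,-3.3,0]},{"xyz":[-195,129,-22.5],"delta_rot":[0,-3.3,0]},{"xyz":[-195,129,-22.5],"delta_rot":[0,-3.3,0]}]'
python3 - <<'E'
from h import *
s=env.get_state(); print(s['position'],np.degrees(s['orientation']))
f=env.grab_frame('wrist'); cv2.imwrite('pics/o.png',f[:,:,::-1])
print(env.get_state()['position'])
crop('pics/o.png',240,170,160,150,5,'pics/o1.png')
for n in('top','scene'):
    f=env.grab_frame(n); cv2.imwrite(f'pics/o_{n}.png',f[:,:,::-1])
crop('pics/o_scene.png',255,210,115,100,6,'pics/o2.png')
E
```

```text
time_s: 24.85
position: [0.4574, 0.0102, 0.1196]
orientation: [-1.569, -0.004, -1.041]
contact_force: [-0.2, -0.2, 0.2]
grip_width: 0.0428
[0.45738432 0.01017031 0.11955716] [-89.86873542  -0.23518587 -59.67300513]
[0.45789912 0.01012768 0.12014967]
```

View pics/o1.png

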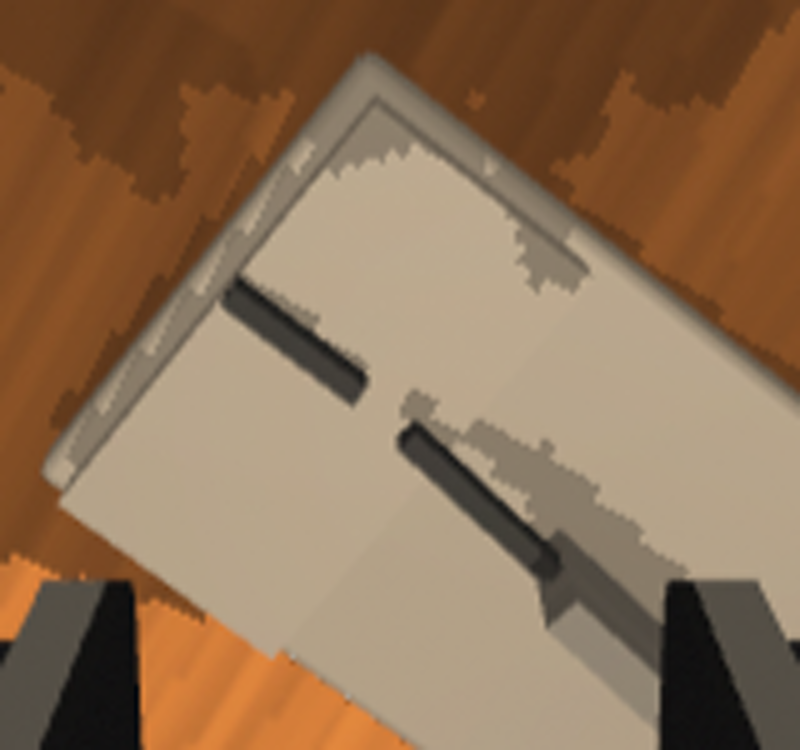

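View pics/o_scene.png

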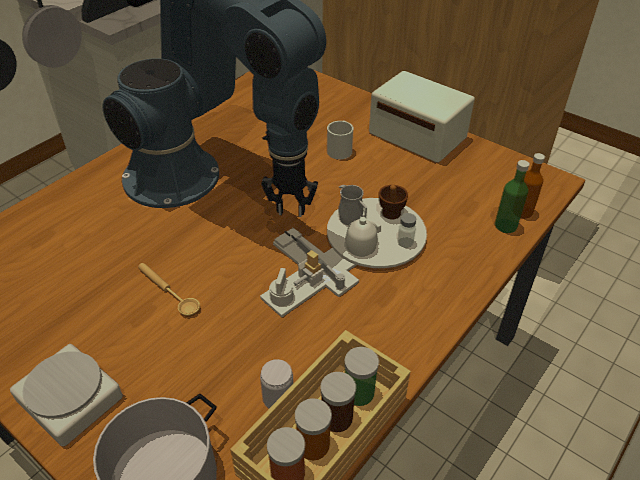

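View pics/o2.png

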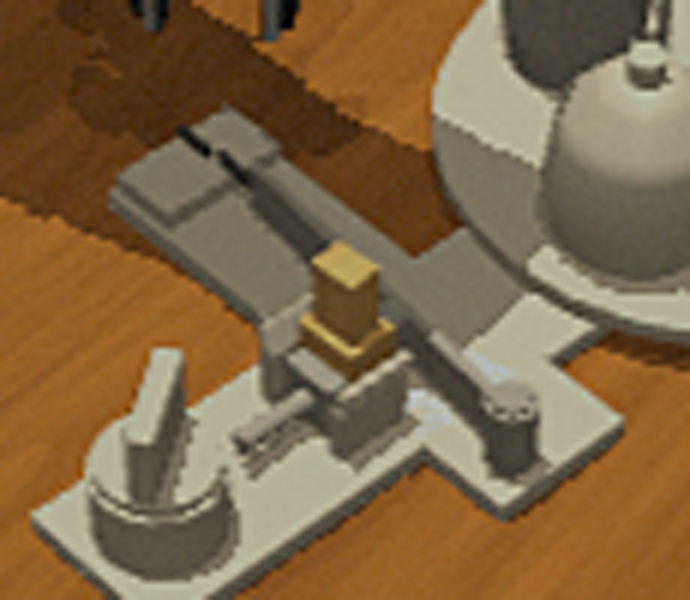

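Run:
```python
from h import *
s=dict(env.get_state()); s['position']=[.4576,.01015,.1198]; c=cam('wrist',s)
cv=lambda x,y:(240+(x+.5)/5-.5,170+(y+.5)/5-.5)
a=np.radians(81.65);ux=np.array([np.cos(a),np.sin(a)]);uy=np.array([-ux[1],ux[0]])
def L(px,z): d=(onz(c,px,z)[:2]-[.5785,-.0625])*1e3; return (d@ux).round(2),(d@uy).round(2)
print([L(cv(*p),.028) for p in((242,278),(367,377),(355,404),(222,302))], L(cv(409,433),.029))
S=cam('scene')
def W(x,y,z): return np.r_[np.array([.5785,-.0625])+(x*ux+y*uy)/1e3,z/1e3]
for x in(-8,8):
  for y in(-11,11): 
    p=proj(S,W(9.9+x,y,88))[0]; print(((p-[255,210]+.5)*6-.5).round(0))
print('wall tops z51 ref', ((proj(S,W(-16,-16.5,40))[0]-[255,210]+.5)*6-.5).round(0), 'pivot', ((proj(S,W(34,-70,50))[0]-[255,210]+.5)*6-.5).round(0))
crop('pics/o_scene.png',285,240,60,50,12,'pics/o3.png')
print(env.get_state()['time_s'])
```

```text
[(np.float64(56.53), np.float64(155.66)), (np.float64(56.21), np.float64(136.52)), (np.float64(52.65), np.float64(135.55)), (np.float64(52.72), np.float64(155.74))] (np.float64(54.09), np.float64(128.37))
[348. 291.]
[311. 262.]
[378. 271.]
[341. 242.]
wall tops z51 ref [325. 405.] pivot [510. 398.]
25.0
```

View pics/o3.png

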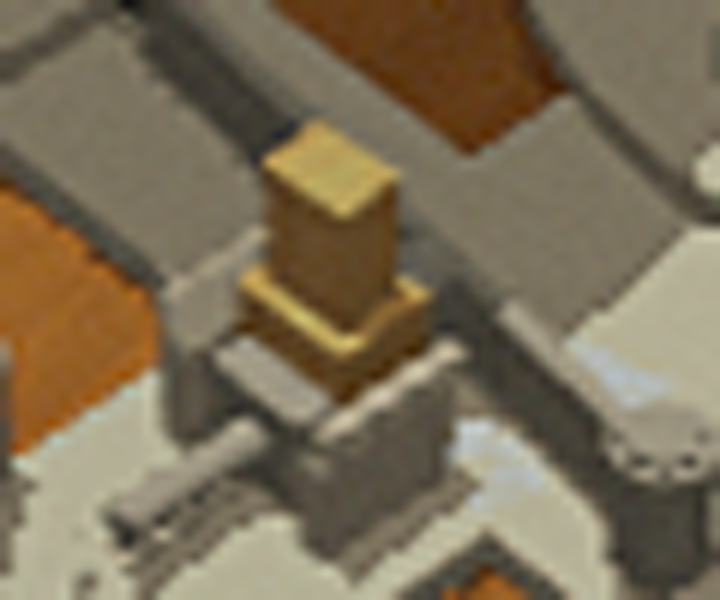

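```bash
python3 -c "
from plant import env
print(env.get_state()['contact_force']); print(env.sign_off())"
```

```text
[0.50688484 0.74006005 0.3926813 ]
the job is handed in; nothing more can be done
None
```

I refitted the brake block in the pocket, let go of it, and tightened the knob clockwise until the pointer stood at the mark. The job was handed in at about 25 s of the 67 s allowed.

- **Block:** It went in neck up and touched the pocket floor with about 6 N. In the last scene picture its neck top sits where a fully seated block should show, 88 mm above the table, to within about 2 mm.
- **Pointer:** I turned the knob about 134° in total. The first turn left the pointer about 1 mm short, so I let go, looked, took hold of the bar again and turned 3° more. The last wrist picture puts the tip at lock x ≈ 54.1 against ≈ 54.4 for the middle of the mark, so about 0.3–0.5 mm short. Every reading I took was short of the mark; I saw no overshoot.
- **Surroundings:** The robot was clear of everything at the end, with a wrist force under 1 N. The jars, mug and spoon show no movement in the pictures; the jar and mug check was by eye only.
- **Checks:** No check failed. While the jaws closed on the block and the bar, the force sensor read a brief 7–11 N upward. I did not confirm the cause; it may be the pads swinging forward or the fingertips touching.

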